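# Scan a labelled mortar prism, then focus and photograph it

### The job

Take the finished bare prism off the photo stage and lay it flat on the free bench to the left of the camera. Then lay the labelled prism flat in the stage's seat, label side facing the code reader and clean side facing the camera, let it go, and squeeze the reader's trigger right in for a moment and release it, so that the picture gets the specimen's number. Then press the camera's red release button to its first click, hold it there for a good second to focus, press it right down to take the picture and let it come up; leave the other bare prism, the jar and the bottle where they stand.

Things in the scene. Friction and masses are not known exactly. Their poses are not given: they have to be found in the camera images.
- prism_labelled: mortar prism, a grey block 160 x 40 x 40 mm lying flat, 0.4 to 0.74 kg, the only prism with a white paper label; origin at the centre of its underside, y along its length, z up; the label is on its -x long side and folds 15 mm over that top edge, the opposite (+x) long side is clean
- label (a point): centre of the paper label (44 x 12 mm) on the labelled prism's -x side, 29 mm from mid-length toward -y, 20 mm above the underside
- prism_bare: bare mortar prism of the same size, lying parallel to the labelled one with a gap of 34 to 38 mm between their long sides (either may be on either side); origin at the centre of its underside, y along its length; leave alone
- prism_done: bare mortar prism of the same size and weight, already photographed, lying along the stage in its seat; origin at the centre of its underside, y along its length, z up
- spanner: steel spanner 198 x 32 x 8 mm lying on the left front of the bench, its length (y axis) across the robot's view; origin at its middle; the bench between the camera and the spanner, in front of the big scale, is free: from the bench's front edge at x = 0.341 to the scale's front at x = 0.525 m
- jar_tall: clear jar with blue lid, diameter 66, 116 mm tall, standing on the right; origin at the centre of its underside; leave alone
- bottle: milky square bottle with black cap, 56 x 56 x 115 mm; origin at the centre of its underside; leave alone
- photo_rail: photo rail fixed to the bench: aluminium profile 40 mm wide, 380 mm long along its y axis, top 20 mm above the bench; origin on the bench under the middle of the rail, z up; camera toward +y, reader toward -y, specimen stage in the middle; the far left end of a prism in the stage comes within 25 mm (seen from above) of the big scale's pan, 120 to 143 mm high
- stage_floor (a point): centre of the stage floor, 45 mm above the bench, axes as the rail's; the seat for the prism is 170 mm along x and 50 mm along y inside lips 6 mm high and 5 mm thick (stage plate 186 x 64 mm); the prism lies along x in it, label side to -y (reader), clean side to +y (camera)
- camera: camera on the rail, body 116 wide (x) x 42 (y, 52 at the hand grip) x 73 mm, top cover 106 mm above the bench (finder hump and dial up to 113 mm), lens pointing along the rail's -y at the stage, lens front 63 mm from the origin; origin on the rail's top under the camera's middle, axes as the rail's, 147 to 162 mm from the stage centre
- release_top (a point): centre of the top face of the camera's red two-stage release button (diameter 26 mm), at rest 122 mm above the bench and 12 mm proud of the steel collar round it; it sits 36 mm along the camera's x from its middle and moves with the cap; pressed straight down
- release_half (a joint): first stage of the release (m): 0 at rest, 0.005 at the first click; light spring, 1.4 N rising to 3.2 N, then a firm stop
- release_full (a joint): second stage (m): 0 until the push exceeds about 13 N, 0.005 when pressed right down (about 17 N, total button travel 10 mm); both stages spring back
- reader: hand code reader clamped to the rail grip-up: white head low, window looking along the rail's +y at the stage, grey grip standing straight up, 30 (x) x 28 (y) mm; the head's nose reaches 57 mm from the grip's axis toward the stage, its top 86 mm above the bench; origin on the rail's top below the grip's axis (20 mm above the bench), axes as the rail's, 135 to 150 mm from the stage centre
- grip_top (a point): centre of the grip's top end, 169 mm above the bench; the head's top is 96 mm above the bench at the grip's foot
- trigger_pad (a point): outer face of the blue trigger on the grip's +y (stage) side near the trigger's upper end, 18 mm wide, 132 mm above the bench and 29 mm from the grip's axis at rest; the grip's back is 14 mm from the axis on the other side, so trigger and grip measure 44 to 46 mm across here and 33 mm when squeezed; moves with the trigger
- reader_trigger (a joint): trigger angle (rad): 0 at rest, 0.30 when squeezed right in toward the grip; hinged at its lower end 96 mm above the bench, sprung, about 3 N at the pad rising to 8 N; springs back

How it is judged:
On the way, in this order (a step that is already met when the one before it is completed fails the run):
1. the finished prism lies flat on the bench left of the camera and the fingers have let it go (world y of prism_done above 0.06 m and height (world z) of prism_done between -0.006 and 0.006 m and angle between prism_done's own z axis and vertical below 0.06 rad and contact force between the fingers and prism_done below 0.1 N and linear speed of prism_done below 0.02 m/s), for 0.1 s.
2. the labelled prism lies flat in the stage's seat, label side to the reader, and the fingers have let it go (x of prism_labelled in the frame of stage_floor between -0.007 and 0.007 m and y of prism_labelled in the frame of stage_floor between -0.007 and 0.007 m and z of prism_labelled in the frame of stage_floor between -0.004 and 0.004 m and angle between prism_labelled's own z axis and vertical below 0.06 rad and angle between the y axis of prism_labelled and the x axis of stage_floor, either way round below 0.09 rad and y of label in the frame of stage_floor below -0.01 m and contact force between the fingers and prism_labelled below 0.1 N and linear speed of prism_labelled below 0.02 m/s), for 0.2 s.
3. the reader's trigger is squeezed right in with the prism in place (x of prism_labelled in the frame of stage_floor between -0.007 and 0.007 m and y of prism_labelled in the frame of stage_floor between -0.007 and 0.007 m and z of prism_labelled in the frame of stage_floor between -0.004 and 0.004 m and angle between prism_labelled's own z axis and vertical below 0.06 rad and angle between the y axis of prism_labelled and the x axis of stage_floor, either way round below 0.09 rad and y of label in the frame of stage_floor below -0.01 m and value of joint reader_trigger above 0.24 rad), for 0.2 s.
4. the trigger is released (value of joint reader_trigger below 0.05 rad), for 0.05 s.
5. the camera's release is held at its first click (x of prism_labelled in the frame of stage_floor between -0.007 and 0.007 m and y of prism_labelled in the frame of stage_floor between -0.007 and 0.007 m and z of prism_labelled in the frame of stage_floor between -0.004 and 0.004 m and angle between prism_labelled's own z axis and vertical below 0.06 rad and angle between the y axis of prism_labelled and the x axis of stage_floor, either way round below 0.09 rad and y of label in the frame of stage_floor below -0.01 m and value of joint release_half above 0.004 m and value of joint release_full below 0.002 m), for 0.8 s.
6. the release is pressed right down (x of prism_labelled in the frame of stage_floor between -0.007 and 0.007 m and y of prism_labelled in the frame of stage_floor between -0.007 and 0.007 m and z of prism_labelled in the frame of stage_floor between -0.004 and 0.004 m and angle between prism_labelled's own z axis and vertical below 0.06 rad and angle between the y axis of prism_labelled and the x axis of stage_floor, either way round below 0.09 rad and y of label in the frame of stage_floor below -0.01 m and value of joint release_full above 0.004 m), for 0.05 s.
At the end, for the whole second after the job is handed in: labelled prism flat in the seat (origin within 7 mm of its centre in x and y, 4 mm in height; turned under 0.09, tilted under 0.06 rad), label side to the reader; finished prism flat on the bench (6 mm, 0.06 rad), y over 0.06 m; trigger under 0.05 rad, release stages under 1 mm; all at rest (x of prism_labelled in the frame of stage_floor between -0.007 and 0.007 m and y of prism_labelled in the frame of stage_floor between -0.007 and 0.007 m and z of prism_labelled in the frame of stage_floor between -0.004 and 0.004 m and angle between each of prism_labelled, prism_done's own z axis and vertical below 0.06 rad and angle between the y axis of prism_labelled and the x axis of stage_floor, either way round below 0.09 rad and y of label in the frame of stage_floor below -0.01 m and world y of prism_done above 0.06 m and height (world z) of prism_done between -0.006 and 0.006 m and value of joint reader_trigger below 0.05 rad and value of joint each of release_half, release_full below 0.001 m and linear speed of each of prism_labelled, prism_done below 0.02 m/s); the robot touches nothing.
It fails at once if the camera is fired while the labelled prism is not in the seat the right way round (value of joint release_full above 0.003 m and not (x of prism_labelled in the frame of stage_floor between -0.007 and 0.007 m and y of prism_labelled in the frame of stage_floor between -0.007 and 0.007 m and z of prism_labelled in the frame of stage_floor between -0.004 and 0.004 m and angle between prism_labelled's own z axis and vertical below 0.06 rad and angle between the y axis of prism_labelled and the x axis of stage_floor, either way round below 0.09 rad and y of label in the frame of stage_floor below -0.01 m)).
It fails at once if the other bare prism, the jar or the bottle is moved more than 20 mm from its place (distance of any of prism_bare, jar_tall, bottle from where it was at the start of the episode above 0.02 m).
It fails at once if the jar or the bottle is tipped (angle between any of jar_tall, bottle's own z axis and vertical above 0.4 rad).
It also fails if it takes over 72 s, if anything falls off the work surface, if the arm or the gripper's body presses on something with over 40 N, if the wrist force passes 120 N, or if a joint passes its speed limit or range.

### The arm

A 6-joint arm with a two-finger parallel gripper is mounted at the origin on a cart in front of the work surface, level with it; the furniture and walls round the work are solid. World frame = base frame: x ahead of the robot, y to its left, z up, the work surface at z = 0. Lengths are in m, angles in rad, forces in N, time in s.
With the tool pointing down it reaches from about 0.35 to 0.85 m from the base axis. Payload 8.1 kg.
Tool frame: the origin (TCP) lies at the very end of the fingers, on their centre line; the grasp point (between the pads) lies 19 mm behind it (hold_point_z is the z of the grasp point in the tool frame, in m); z points along the fingers, y is the direction in which the jaws open and shut (so a half turn about z gives the same grasp; the last joint's range is limited). The gripper opens to 85 mm and grips with 20 to 120 N. Pads are 22 mm wide; open, the fingers measure 114 mm over their backs; the gripper's body (76 mm by 85 mm) begins 54 mm behind the grasp point. The pads swing forward as they close: fully open they stand 13 mm farther back than shut.
Start: joints at [1.129, 0.13, 1.488, -0, 1.523, -0.085], TCP at [0.21, 0.562, 0.231] pointing down, gripper open.
Joint ranges: [-2.96, 2.96], [-0.89, 2.26], [0.02, 2.5], [-1.34, 4.48], [0, 2.73], [-2.66, 2.66]. Speed limits (rad/s): [2.39, 2.39, 2.79, 3.14, 3.14, 3.14].

### API

Orientations are given as a unit quaternion [w, x, y, z].
In Python, from station import * gives the robot as it stands.
- The arm moves only by the shell command python3 -m handwheel 'ROWS' [FORCE]. ROWS is JSON, a list of rows, each a list of 7 numbers: the shift along the tool's x, y, z in mm, then the turn, a rotation vector about the tool's x, y, z in degrees, then the finger opening in mm, from 0 to 85.4. In form: [[dx, dy, dz, wx, wy, wz, hand], ...]. A call has 1 to 20 rows; each row is the pose to reach, as a shift and turn from the pose measured when the call began, along the tool's axes at that moment; what a row does not reach only later rows make up. A row lasts 1/10 s, in which the tool goes at most 50 mm and 8.59 degrees, less where a joint would pass 70% of its speed; a pose out of reach is approached as far as the arm can. A call with a gripper value outside its range is refused whole. The fingers move at their own pace and stop on an object; FORCE is the grip in N (left out, the last holds). Time passes only in rows, so rows that repeat a pose let the fingers close. It gives the time, the measured TCP pose, the force and the opening at its end, in the units of the state.
- state(): the state, without advancing time (a new reading comes with each control period).
- capture(name): name is "scene" or "top"; returns (picture, depth): 420x560x3 uint8, blue, green, red; 420x560 float32, m along the optical axis (not along the pixel's ray), 0 where there is no reading.
- camera_info(name): a dict with "intrinsics" (3x3 intrinsics, pixels), "R" (3x3) and "t" (3): a world point X has camera coordinates R X + t. Camera axes: x right, y down, z forward; pixel columns grow to the right and rows downward; lengths in m; the calibration is good to about 2 mm. A picture is of the moment at which its call begins. camera_info takes no time and is no camera call.
- sign_off(): hands the job in, once; it reports no verdict.
The state is a dict: "time": time; "q": joint angles; "joint_velocities": joint speeds; "tau": joint torques, N m; "position": TCP position; "orientation": TCP orientation; "ft_force": force on the tool from outside, world axes, zero at the start; "moment": the same for the moment, N m; "finger_gap": opening from 0.0 (shut) to 1.0 (fully open).
Only numpy, scipy, OpenCV 4.12 (cv2) and the standard library are available. Lean on these libraries where they do the work, as an engineer would, in place of code of your own. Each camera call takes 0.05 s, during which the arm holds its last target.

## Working session

There is one attempt and no reset: what is moved stays moved. The work goes in short steps, Python scripts to look and compute and a shell command to move; the robot and the scene stay as the last step left them, time stands still between calls to the robot, and variables do not carry over. Pictures are saved under pics/ and viewed, and the job is handed in when it is done.

```bash
ls; mkdir -p pics
python3 - <<'E'
from station import *
import cv2
print(state())
for n in("scene","top"):
    p,d=capture(n); cv2.imwrite(f"pics/{n}0.png",p); i=camera_info(n); print(n,i)
E
```

```text
pics
{'time': 0.0, 'q': array([ 1.12860317e+00,  1.31150978e-01,  1.48929474e+00, -5.82576407e-06,
        1.52299170e+00, -8.54097862e-02]), 'joint_velocities': array([-0.00132419,  0.00014899, -0.00123385,  0.00151895,  0.00041968,
        0.00154048]), 'tau': array([ 1.09252476e-03, -5.69419527e+01, -5.00542867e+01, -4.03195872e-04,
        1.54509838e-02,  2.23633413e-05]), 'position': array([0.20930645, 0.56171888, 0.23024203]), 'orientation': array([-2.37703737e-04,  1.77446796e-01,  9.84129963e-01, -8.91228540e-04]), 'ft_force': array([ 0.86051189,  0.61150691, -0.34819056]), 'moment': array([ 0.04093241, -0.01632512, -0.02954716]), 'finger_gap': 0.9957061823808763}
scene {'intrinsics': array([[385.20316566,   0.        , 278.56183491],
       [  0.        , 385.20316566, 209.8746416 ],
       [  0.        ,   0.        ,   1.        ]]), 'R': array([[ 0.85848701, -0.51279249, -0.0066269 ],
       [-0.25881089, -0.4220578 , -0.86884068],
       [ 0.44273804,  0.74760356, -0.49504742]]), 't': array([-0.50935546,  0.21407952,  1.26422796])}
top {'intrinsics': array([[446.90057921,   0.        , 286.59668648],
       [  0.        , 446.90057921, 213.02777292],
       [  0.        ,   0.        ,   1.        ]]), 'R': array([[-0.02230185, -0.99963568,  0.01520318],
       [-0.98038982,  0.01888912, -0.19616066],
       [ 0.19580202, -0.01927979, -0.9804539 ]]), 't': array([-0.07554724,  0.544102  ,  1.33255539])}
```

View pics/scene0.png

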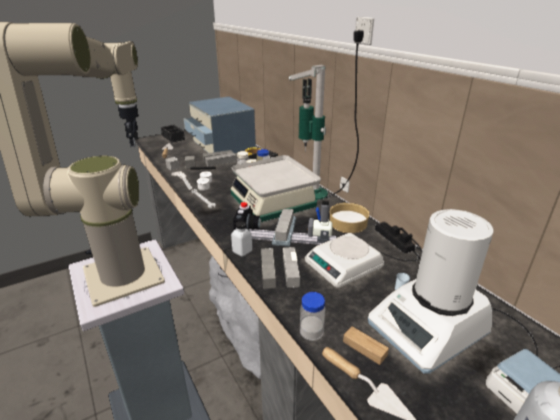

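View pics/top0.png

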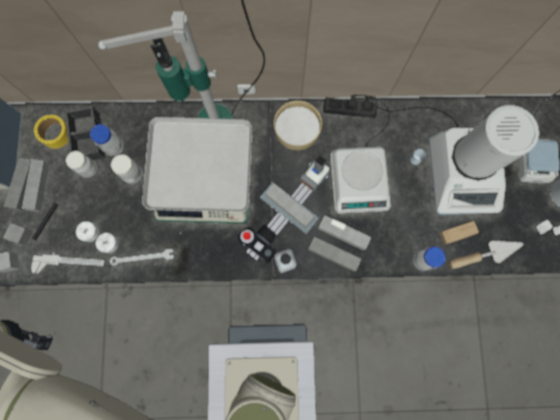

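The scene view shows the rail, with its stage and prism, near (285,230). In the top view the stage prism is near (289,207), the camera near (260,245), the reader near (315,172), the prism pair near (340,243), and the spanner near (140,257). I'll enlarge these.

Run:
```python
import cv2
p=cv2.imread("pics/top0.png"); c=p[140:290,220:400]; cv2.imwrite("pics/top0c.png",cv2.resize(c,None,fx=4.4,fy=4,interpolation=2)[:,:] if 0 else cv2.resize(c,None,fx=4,fy=4,interpolation=cv2.INTER_CUBIC))
p=cv2.imread("pics/scene0.png"); c=p[180:300,200:360]; cv2.imwrite("pics/scene0c.png",cv2.resize(c,None,fx=5,fy=5,interpolation=cv2.INTER_CUBIC))
```

```text
(no output)
```

View pics/top0c.png

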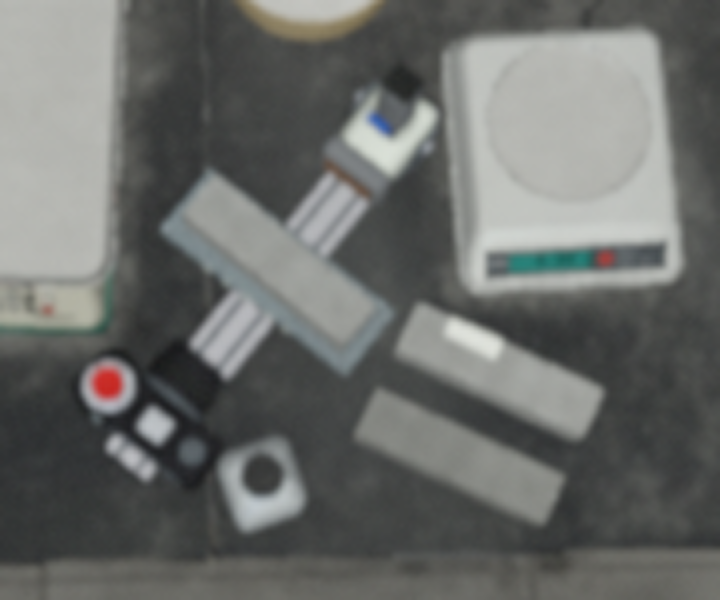

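View pics/scene0c.png

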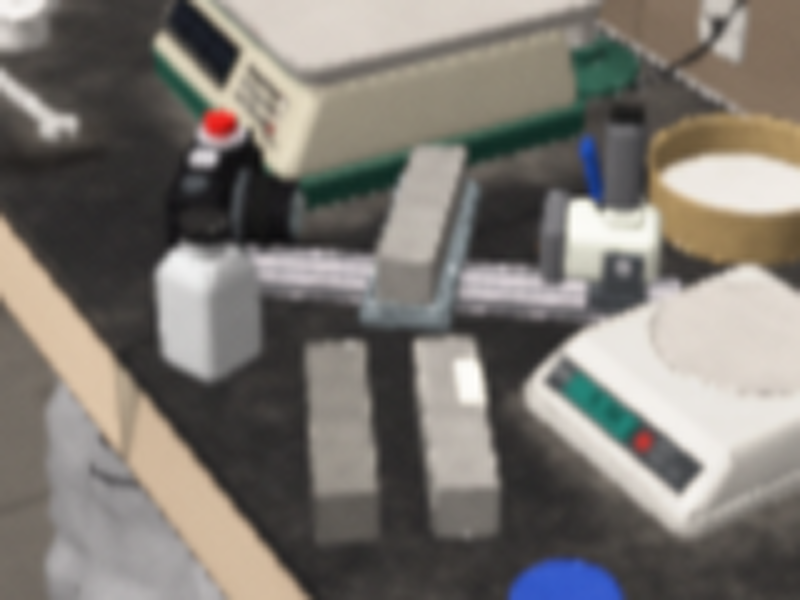

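```bash
cat > h.py <<'E'
from station import *
import cv2, numpy as np
def cam(n):
    i=camera_info(n); return i["intrinsics"],i["R"],i["t"]
def cloud(n,d):
    K,R,t=cam(n); v,u=np.mgrid[:420,:560]
    P=np.stack([(u-K[0,2])/K[0,0]*d,(v-K[1,2])/K[1,1]*d,d],-1)
    return (P-t)@R
def ray(n,u,v):
    K,R,t=cam(n); return -R.T@t, R.T@np.array([(u-K[0,2])/K[0,0],(v-K[1,2])/K[1,1],1])
def plane(n,u,v,z):
    c,d=ray(n,u,v); return c+d*(z-c[2])/d[2]
def tri(a,b):
    A=[];y=[]
    for n,(u,v) in (("top",a),("scene",b)):
        c,d=ray(n,u,v); d=d/np.linalg.norm(d); M=np.eye(3)-np.outer(d,d); A.append(M);y.append(M@c)
    X,r,_,_=np.linalg.lstsq(np.vstack(A),np.hstack(y),rcond=None)
    return X,np.sqrt(r)
def proj(n,X):
    K,R,t=cam(n); c=R@np.asarray(X)+t; return K[:2,:2]@(c[:2]/c[2])+K[:2,2]
def tc(x,y): return ((x+.5)/4-.5+220,(y+.5)/4-.5+140)
def sc(x,y): return ((x+.5)/5-.5+200,(y+.5)/5-.5+180)
E
python3 - <<'E'
from h import *
np.set_printoptions(precision=4,suppress=True)
p,d=capture("top"); P=cloud("top",d)
np.save("top0.npy",P)
def reg(nm,u0,u1,v0,v1,z0,z1):
    m=np.zeros((420,560),np.uint8); s=P[v0:v1,u0:u1,2]; m[v0:v1,u0:u1]=((s>z0)&(s<z1)&(d[v0:v1,u0:u1]>0))
    n,l,st,_=cv2.connectedComponentsWithStats(m)
    for k in range(1,n):
        if st[k,4]<15: continue
        q=P[l==k]; r=cv2.minAreaRect((q[:,:2]*1000).astype(np.float32))
        print(nm,st[k,4],"z med",np.median(q[:,2]),"mean",q.mean(0),"rect",r)
reg("bench",260,300,262,272,-.02,.02)
reg("pr",300,375,210,275,.03,.05)
reg("stage",255,325,178,240,.075,.097)
reg("plate",255,325,178,240,.035,.06)
reg("cam",235,280,225,265,.095,.12)
reg("btn",235,255,228,245,.116,.135)
reg("grip",305,335,150,180,.15,.19)
reg("head",295,335,155,195,.075,.10)
reg("bottle",270,300,245,275,.08,.13)
reg("scalepan",140,255,110,225,.11,.16)
reg("scalefront",140,255,180,230,.01,.11)
reg("spanner",100,185,240,270,.004,.03)
reg("smallscale",325,395,140,220,.01,.1)
E
```

```text
bench 170 z med -0.001475814051600583 mean [ 0.3819 -0.0263 -0.0014] rect ((382.7847900390625, -28.53000259399414), (57.11511993408203, 29.047584533691406), 88.57568359375)
bench 65 z med -0.0017278763417931649 mean [ 0.3768 -0.1117 -0.0014] rect ((381.1754150390625, -102.80265045166016), (41.74995040893555, 29.01854133605957), 89.42362976074219)
pr 92 z med 0.04495476181507509 mean [ 0.5039 -0.1537  0.0445] rect ((512.001220703125, -153.38050842285156), (30.869731903076172, 62.2283935546875), 49.792747497558594)
pr 675 z med 0.03862697166508052 mean [ 0.4805 -0.2663  0.0386] rect ((480.8652648925781, -266.3067626953125), (159.5683135986328, 41.51460266113281), 63.1220817565918)
pr 675 z med 0.03854100286535024 mean [ 0.4141 -0.232   0.0386] rect ((414.42401123046875, -231.9482421875), (159.42434692382812, 41.367706298828125), 63.3626823425293)
stage 130 z med 0.0824346133695136 mean [ 0.6347 -0.1643  0.082 ] rect ((630.4839477539062, -163.01708984375), (59.14974594116211, 33.93836975097656), 89.80001068115234)
stage 692 z med 0.08387346525692688 mean [ 0.5611 -0.0949  0.0837] rect (
[... 2347 characters left out ...]
)
spanner 48 z med 0.015049325379683752 mean [0.4522 0.456  0.0149] rect ((452.07366943359375, 457.7357482910156), (13.981978416442871, 47.8153076171875), 56.19108200073242)
spanner 72 z med 0.006678725686618765 mean [0.4244 0.3004 0.0069] rect ((422.071044921875, 301.9808349609375), (28.306882858276367, 56.917503356933594), 15.025205612182617)
spanner 124 z med 0.006267487751189371 mean [0.4145 0.4075 0.0067] rect ((411.7111511230469, 403.93994140625), (28.225749969482422, 127.96101379394531), 0.5225697755813599)
smallscale 3578 z med 0.053998147208674796 mean [ 0.6465 -0.3198  0.0505] rect ((667.9168701171875, -312.56085205078125), (239.5792236328125, 209.3990020751953), 2.862300157546997)
```

```bash
cat > ov.py <<'E'
from h import *
import sys
th=np.radians(50.4); ex=np.array([np.cos(th),np.sin(th),0]); ey=np.array([-ex[1],ex[0],0])
def rect(c,a,l,w,z):
    a=np.radians(a); u=np.array([np.cos(a),np.sin(a),0]); v=np.array([-u[1],u[0],0]); c=np.array([c[0],c[1],z])
    return [c+s*l/2*u+t*w/2*v for s,t in((1,1),(1,-1),(-1,-1),(-1,1))]
S=(.5622,-.0945)
items=[rect(S,49.5,.16,.04,.085),rect(S,50.4,.186,.064,.051),rect((.4809,-.2663),63.1,.16,.04,.04),rect((.4144,-.2319),63.3,.16,.04,.04)]
g=np.array(S+(0,))-.1426*ey
items.append(rect(g,50.4,.030,.028,.169))
items.append([np.array([.4631+.013*np.cos(k),.0345+.013*np.sin(k),.122]) for k in np.linspace(0,6.28,20)])
if __name__=="__main__":
  for n,(x0,x1,y0,y1,f) in {"top":(220,360,140,290,4),"scene":(200,360,180,300,5)}.items():
    p=cv2.imread(f"pics/{n}0.png"); p=cv2.resize(p[y0:y1,x0:x1+40*(n=="top")],None,fx=f,fy=f,interpolation=2)
    for it in items:
        q=np.array([(proj(n,X)-[x0,y0]+.5)*f-.5 for X in it]).round().astype(np.int32)
        cv2.polylines(p,[q],True,(0,255,255),1)
    cv2.imwrite(f"pics/ov_{n}.png",p)
  for a,b in (((108,384),(220,125)),):
    print(tri(tc(*a),sc(*b)))
E
python3 ov.py
```

```text
(array([0.46377377, 0.0335107 , 0.11491598]), array([0.00191145]))
```

View pics/ov_top.png

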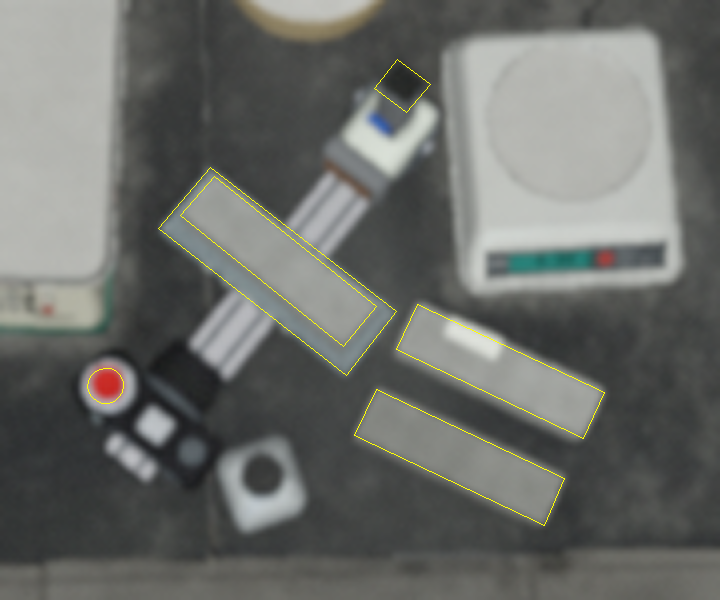

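View pics/ov_scene.png

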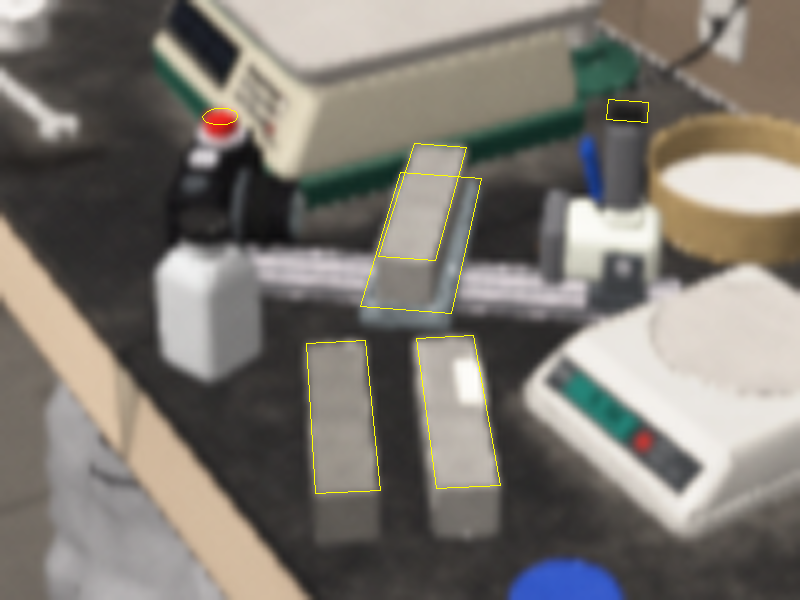

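```bash
cat > go.py <<'E'
from h import *
from scipy.spatial.transform import Rotation as Ro
import sys
# target: x y z(mm) yaw of tool y (deg); tool down
def go(x,y,z,yaw):
    s=state(); w,a,b,c=s["orientation"]; R=Ro.from_quat([a,b,c,w])
    ty=np.radians(yaw); Y=np.array([np.cos(ty),np.sin(ty),0]); Z=np.array([0,0,-1.]); X=np.cross(Y,Z)
    T=Ro.from_matrix(np.stack([X,Y,Z],1))
    d=R.inv().apply(np.array([x,y,z])/1000-s["position"])*1000
    r=(R.inv()*T).as_rotvec(degrees=True)
    print("t",round(s["time"],2),"d",d.round(1),"rot",r.round(2),"pos",(s["position"]*1000).round(1),"F",s["ft_force"].round(1),"gap",round(s["finger_gap"],3),"q6",s["q"][5].round(2))
if __name__=="__main__":
    a=[float(v) for v in sys.argv[1:]]
    for i in range(0,len(a),4): go(*a[i:i+4])
E
python3 go.py 562.5 -94.9 150 -40  562.5 -94.9 57 -40
```

```text
t 0.15 d [-560.3 -491.9   81.1] rot [-6.0000e-02  7.0000e-02  1.0956e+02] pos [209.4 561.8 230.5] F [ 1.  -0.4  0.2] gap 0.998 q6 -0.09
t 0.15 d [-560.3 -491.8  174.1] rot [-6.0000e-02  7.0000e-02  1.0956e+02] pos [209.4 561.8 230.5] F [ 1.  -0.4  0.2] gap 0.998 q6 -0.09
```

```bash
python3 -m handwheel '[[-280,-246,0,0,0,55,70],[-560,-492,0,0,0,109.6,70],[-560,-492,0,0,0,109.6,70],[-560,-492,0,0,0,109.6,70],[-560,-492,0,0,0,109.6,70],[-560,-492,0,0,0,109.6,70],[-560,-492,0,0,0,109.6,70],[-560,-492,0,0,0,109.6,70],[-560,-492,0,0,0,109.6,70],[-560,-492,0,0,0,109.6,70],[-560,-492,0,0,0,109.6,70],[-560,-492,0,0,0,109.6,70],[-560,-492,0,0,0,109.6,70],[-560,-492,0,0,0,109.6,70],[-560,-492,0,0,0,109.6,70],[-560,-492,0,0,0,109.6,70],[-560,-492,30,0,0,109.6,70],[-560,-492,60,0,0,109.6,70],[-560,-492,81,0,0,109.6,70],[-560,-492,81,0,0,109.6,70]]' 40; python3 go.py 562.5 -94.9 57 -40
```

```text
time: 2.15
position: [0.5592, -0.0937, 0.1458]
orientation: [-0.002, 0.906, 0.422, -0.003]
ft_force: [-0.2, 0.4, -0.9]
finger_gap: 0.821
t 2.15 d [ 1.5  3.9 88.8] rot [-0.37  0.26 -0.03] pos [559.2 -93.7 145.8] F [-0.2  0.4 -0.9] gap 0.821 q6 0.44
```

```bash
python3 -m handwheel '[[1.5,4,30,0,0,0,70],[1.5,4,60,0,0,0,70],[1.5,4,80,0,0,0,70],[1.5,4,89,0,0,0,70],[1.5,4,89,0,0,0,70],[1.5,4,89,0,0,0,70]]'; python3 go.py 562.5 -94.9 57 -40
python3 - <<'E'
from h import *
for n,(x0,x1,y0,y1,f) in {"top":(220,400,140,290,4),"scene":(200,360,120,240,5)}.items():
    p,_=capture(n); cv2.imwrite(f"pics/{n}1.png",cv2.resize(p[y0:y1,x0:x1],None,fx=f,fy=f,interpolation=2))
E
```

```text
time: 2.75
position: [0.5637, -0.0951, 0.0586]
orientation: [-0.001, 0.906, 0.422, -0.003]
ft_force: [-0.2, -1.0, 0.5]
finger_gap: 0.821
t 2.75 d [-0.6 -1.   1.6] rot [-0.26  0.2  -0.02] pos [563.7 -95.1  58.6] F [-0.2 -1.   0.5] gap 0.821 q6 0.44
```

View pics/scene1.png

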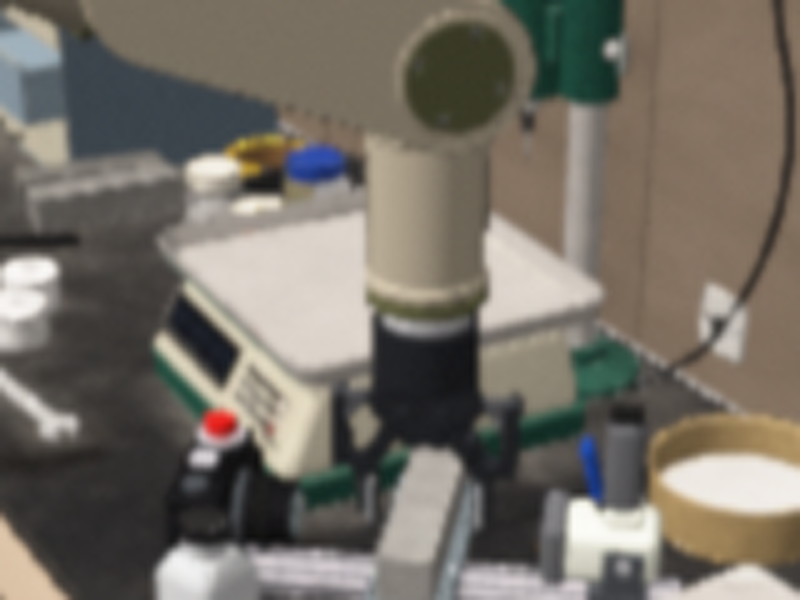

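View pics/top1.png

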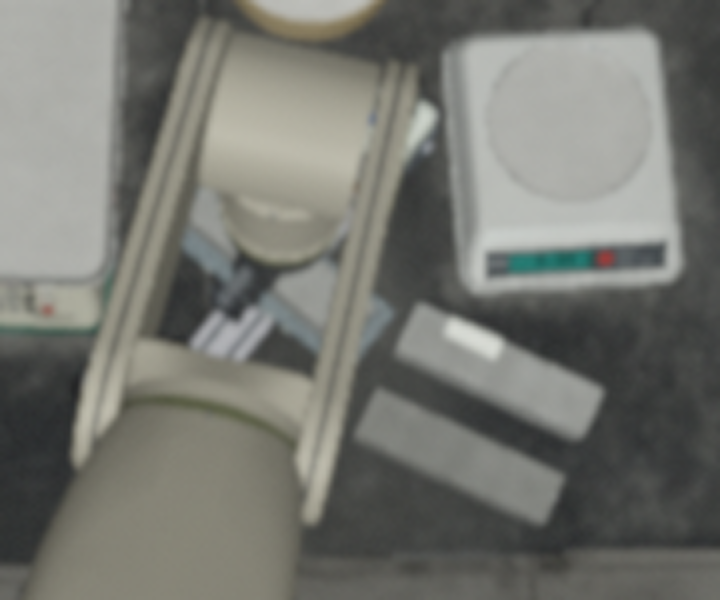

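The fingers straddle the prism, at about (370,490) and (475,490) in the scene crop. Closing.

```bash
python3 -m handwheel '[[0,0,1,0,0,0,30],[0,0,1,0,0,0,30],[0,0,1,0,0,0,30],[0,0,1,0,0,0,30],[0,0,1,0,0,0,30],[0,0,1,0,0,0,30]]' 70; python3 go.py 562.5 -94.9 190 -40
```

```text
time: 3.45
position: [0.5648, -0.0953, 0.0593]
orientation: [-0.001, 0.906, 0.422, -0.001]
ft_force: [-1.6, 0.7, 7.7]
finger_gap: 0.457
t 3.45 d [  -1.4   -2.4 -130.7] rot [-0.13  0.12 -0.03] pos [564.8 -95.3  59.3] F [-1.6  0.7  7.7] gap 0.457 q6 0.44
```

```bash
python3 -m handwheel '[[0,0,-10,0,0,0,30],[0,0,-30,0,0,0,30],[0,0,-70,0,0,0,30],[0,0,-110,0,0,0,30],[0,0,-135,0,0,0,30],[0,0,-135,0,0,0,30],[0,0,-135,0,0,0,30]]'; python3 go.py 430 170 190 -40 430 170 16 -40
```

```text
time: 4.15
position: [0.5648, -0.0952, 0.1935]
orientation: [-0.001, 0.906, 0.422, -0.002]
ft_force: [-1.0, -0.1, -7.6]
finger_gap: 0.456
t 4.15 d [ 116.4 -273.8    4. ] rot [-0.16  0.14 -0.03] pos [564.8 -95.2 193.5] F [-1.  -0.1 -7.6] gap 0.456 q6 0.44
t 4.15 d [ 116.8 -273.3  178. ] rot [-0.16  0.14 -0.03] pos [564.8 -95.2 193.5] F [-1.  -0.1 -7.6] gap 0.456 q6 0.44
```

```bash
python3 -m handwheel '[[20,-47,0,0,0,0,30],[39,-91,0,0,0,0,30],[58,-137,0,0,0,0,30],[78,-183,0,0,0,0,30],[97,-228,0,0,0,0,30],[117,-273,0,0,0,0,30],[117,-273,0,0,0,0,30],[117,-273,40,0,0,0,30],[117,-273,80,0,0,0,30],[117,-273,120,0,0,0,30],[117,-273,150,0,0,0,30],[117,-273,160,0,0,0,30],[117,-273,160,0,0,0,30],[117,-273,160,0,0,0,30]]'; python3 go.py 430 170 15 -40
```

```text
time: 5.55
position: [0.4309, 0.1699, 0.0346]
orientation: [-0.001, 0.906, 0.422, -0.002]
ft_force: [1.4, 1.1, -5.2]
finger_gap: 0.456
t 5.55 d [-0.5 -0.8 19.6] rot [-0.15  0.12 -0.03] pos [430.9 169.9  34.6] F [ 1.4  1.1 -5.2] gap 0.456 q6 0.96
```

```bash
python3 -m handwheel '[[0,0,6,0,0,0,30],[0,0,12,0,0,0,30],[0,0,16,0,0,0,30],[0,0,18,0,0,0,30],[0,0,19,0,0,0,30],[0,0,19,0,0,0,30]]'; python3 go.py 430 170 15 -40
```

```text
time: 6.15
position: [0.4308, 0.1699, 0.0155]
orientation: [-0.001, 0.906, 0.422, -0.002]
ft_force: [-0.0, -1.3, -6.6]
finger_gap: 0.454
t 6.15 d [-0.4 -0.7  0.5] rot [-0.16  0.13 -0.04] pos [430.8 169.9  15.5] F [-0.  -1.3 -6.6] gap 0.454 q6 0.96
```

```bash
python3 -m handwheel '[[0,0,1,0,0,0,30],[0,0,2,0,0,0,30],[0,0,2,0,0,0,30]]'; python3 go.py 430 170 15 -40
```

```text
time: 6.45
position: [0.431, 0.1699, 0.0143]
orientation: [-0.001, 0.906, 0.422, -0.002]
ft_force: [-4.9, -2.3, 4.0]
finger_gap: 0.453
t 6.45 d [-0.6 -0.8 -0.7] rot [-0.15  0.12 -0.03] pos [431.  169.9  14.3] F [-4.9 -2.3  4. ] gap 0.453 q6 0.96
```

Contact: Fz has changed sign. Releasing and rising.

```bash
python3 -m handwheel '[[0,0,0,0,0,0,65],[0,0,0,0,0,0,65],[0,0,0,0,0,0,65],[0,0,0,0,0,0,65],[0,0,0,0,0,0,65],[0,0,-20,0,0,0,65],[0,0,-60,0,0,0,65],[0,0,-110,0,0,0,65],[0,0,-160,0,0,0,65],[0,0,-185,0,0,0,65],[0,0,-185,0,0,0,65],[0,0,-185,0,0,0,65]]'; python3 go.py 480.9 -266.3 200 -26.9 480.9 -266.3 13 -26.9
python3 - <<'E'
from h import *
for n,(x0,x1,y0,y1,f) in {"top":(200,400,140,290,4),"scene":(180,340,180,300,5)}.items():
    p,_=capture(n); cv2.imwrite(f"pics/{n}2.png",cv2.resize(p[y0:y1,x0:x1],None,fx=f,fy=f,interpolation=2))
E
```

```text
time: 7.65
position: [0.432, 0.17, 0.1997]
orientation: [-0.001, 0.906, 0.422, -0.001]
ft_force: [-0.4, -0.3, -0.9]
finger_gap: 0.76
t 7.65 d [-302.6  318.1   -0.6] rot [ -0.11   0.05 -13.13] pos [432.  170.  199.7] F [-0.4 -0.3 -0.9] gap 0.76 q6 0.96
t 7.65 d [-302.4  318.4  186.4] rot [ -0.11   0.05 -13.13] pos [432.  170.  199.7] F [-0.4 -0.3 -0.9] gap 0.76 q6 0.96
```

View pics/top2.png

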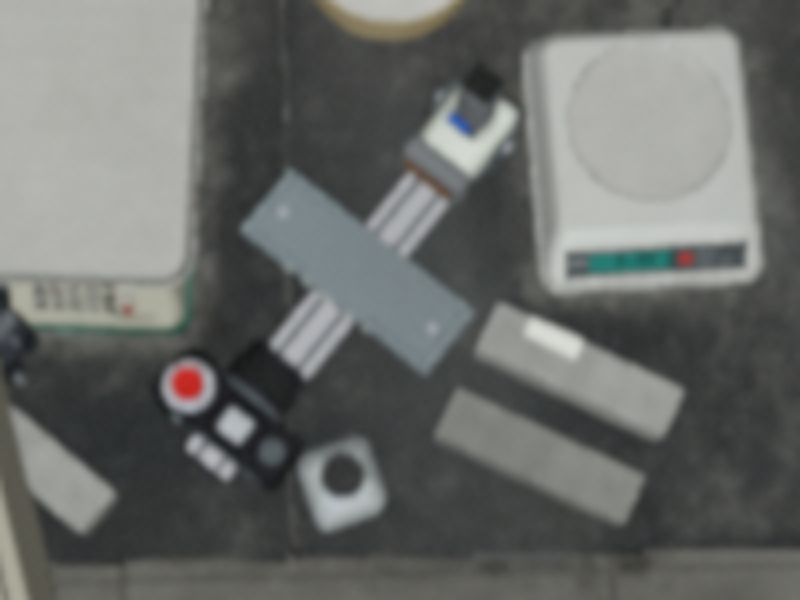

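View pics/scene2.png

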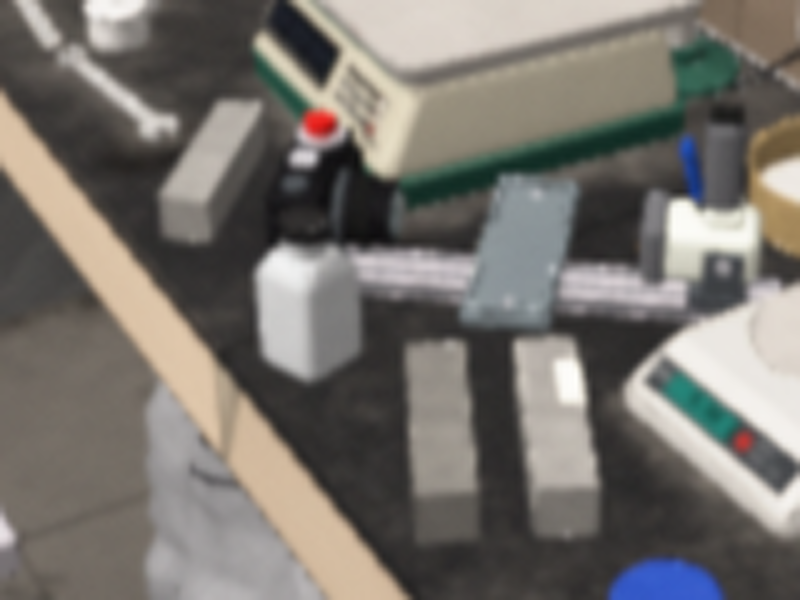

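The finished prism lies flat on the left bench at about (210,170) in the scene crop, and the stage is empty. I'll measure the empty plate again.

Run:
```python
from h import *
p,d=capture("top"); P=cloud("top",d)
m=np.zeros((420,560),np.uint8); m[178:237,255:322]=((P[...,2]>.036)&(P[...,2]<.06))[178:237,255:322]
n,l,st,_=cv2.connectedComponentsWithStats(m)
for k in range(1,n):
    if st[k,4]<50: continue
    q=P[l==k]; print(st[k,4],q.mean(0),np.median(q[:,2]),cv2.minAreaRect((q[:,:2]*1000).astype(np.float32)))
# colour corners of plate, crop(x0=200)
for x,y in ((290,168),(240,229),(428,377),(475,313)):
    print(plane("top",(x+.5)/4-.5+200,(y+.5)/4-.5+140,.0505).round(4))
```

```text
1193 [ 0.56067197 -0.09440408  0.04435053] 0.044085826092618706 ((561.7528076171875, -93.89787292480469), (186.30018615722656, 65.38153839111328), 49.98855209350586)
[ 0.6451 -0.0435  0.0505]
[ 0.5964 -0.0036  0.0505]
[ 0.4764 -0.1473  0.0505]
[ 0.5259 -0.1854  0.0505]
```

```bash
python3 -m handwheel '[[-34,35,0,0,0,-7,62],[-68,71,0,0,0,-13.1,62],[-102,106,0,0,0,-13.1,62],[-136,142,0,0,0,-13.1,62],[-170,178,0,0,0,-13.1,62],[-204,214,0,0,0,-13.1,62],[-238,250,0,0,0,-13.1,62],[-272,286,0,0,0,-13.1,62],[-302,318,0,0,0,-13.1,62],[-302,318,0,0,0,-13.1,62],[-302,318,40,0,0,-13.1,62],[-302,318,80,0,0,-13.1,62],[-302,318,120,0,0,-13.1,62],[-302,318,130,0,0,-13.1,62],[-302,318,130,0,0,-13.1,62]]'; python3 go.py 480.9 -266.3 13 -26.9
```

```text
time: 9.3
position: [0.477, -0.2644, 0.0647]
orientation: [-0.004, 0.852, 0.523, -0.004]
ft_force: [-0.1, 0.5, 1.4]
finger_gap: 0.727
t 9.3 d [ 0.2  5.  51.7] rot [-0.66  0.16 -0.01] pos [ 477.  -264.4   64.7] F [-0.1  0.5  1.4] gap 0.727 q6 -0.13
```

```bash
python3 -m handwheel '[[0,5,10,-0.6,0,0,62],[0,5,20,-0.6,0,0,62],[0,5,25,-0.6,0,0,62],[0,5,25,-0.6,0,0,62]]'; python3 go.py 480.9 -266.3 13 -26.9;  python3 - <<'E'
from h import *
for n,(x0,x1,y0,y1,f) in {"top":(220,400,140,290,4),"scene":(220,380,180,300,5)}.items():
    p,_=capture(n); cv2.imwrite(f"pics/{n}3.png",cv2.resize(p[y0:y1,x0:x1],None,fx=f,fy=f,interpolation=2))
E
```

```text
time: 9.7
position: [0.4809, -0.2664, 0.0393]
orientation: [-0.0, 0.852, 0.523, -0.002]
ft_force: [-1.0, -0.1, -0.5]
finger_gap: 0.723
t 9.7 d [ 0.2 -0.  26.3] rot [-0.1   0.16 -0.01] pos [ 480.9 -266.4   39.3] F [-1.  -0.1 -0.5] gap 0.723 q6 -0.13
```

View pics/scene3.png

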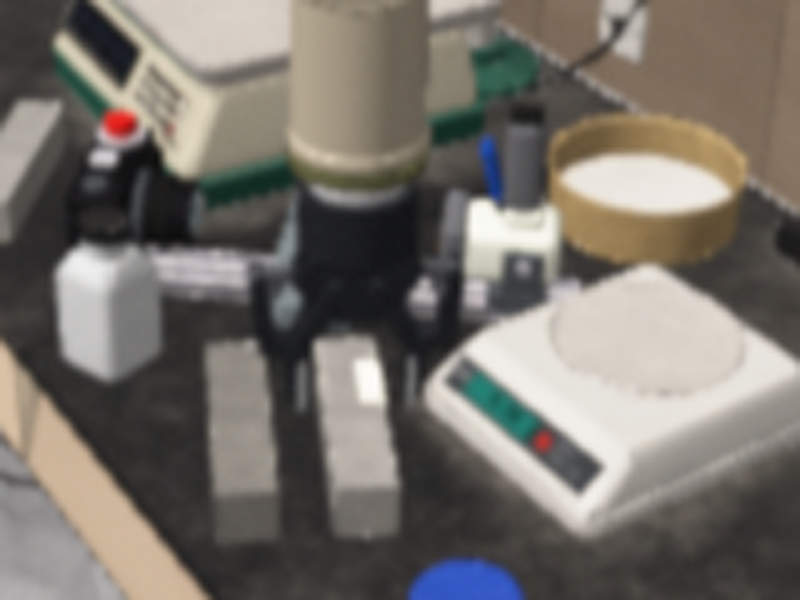

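The left finger, at (300,380), is in the gap between the prisms. The right one, at (412,380), is outside the labelled prism.

```bash
python3 -m handwheel '[[0,0,10,0,0,0,62],[0,0,18,0,0,0,62],[0,0,24,0,0,0,62],[0,0,24,0,0,0,62],[0,0,24,0,0,0,30],[0,0,24,0,0,0,30],[0,0,24,0,0,0,30],[0,0,24,0,0,0,30],[0,0,24,0,0,0,30],[0,0,24,0,0,0,30]]' 70; python3 go.py 480.9 -266.3 120 -26.9
```

```text
time: 10.8
position: [0.4816, -0.267, 0.0165]
orientation: [0.001, 0.852, 0.523, -0.001]
ft_force: [0.9, -0.5, 1.5]
finger_gap: 0.453
t 10.8 d [   0.    -1.  -103.5] rot [ 0.01  0.17 -0.01] pos [ 481.6 -267.    16.5] F [ 0.9 -0.5  1.5] gap 0.453 q6 -0.13
```

```bash
python3 -m handwheel '[[0,0,-10,0,0,0,30],[0,0,-30,0,0,0,30],[0,0,-70,0,0,0,30],[0,0,-110,0,0,0,30],[0,0,-120,0,0,0,30],[0,0,-120,0,0,0,30],[0,0,-120,0,0,0,30]]' 70; python3 go.py 561.5 -94.4 135 -39.9;  python3 - <<'E'
from h import *
for n,(x0,x1,y0,y1,f) in {"top":(220,400,140,290,4),"scene":(220,380,150,270,5)}.items():
    p,_=capture(n); cv2.imwrite(f"pics/{n}4.png",cv2.resize(p[y0:y1,x0:x1],None,fx=f,fy=f,interpolation=2))
E
```

```text
time: 11.5
position: [0.4805, -0.2659, 0.1341]
orientation: [-0.001, 0.852, 0.523, -0.002]
ft_force: [0.4, 0.0, -6.8]
finger_gap: 0.452
t 11.5 d [189.6  -5.4  -1.4] rot [-0.16  0.17 12.99] pos [ 480.5 -265.9  134.1] F [ 0.4  0.  -6.8] gap 0.452 q6 -0.13
```

View pics/scene4.png

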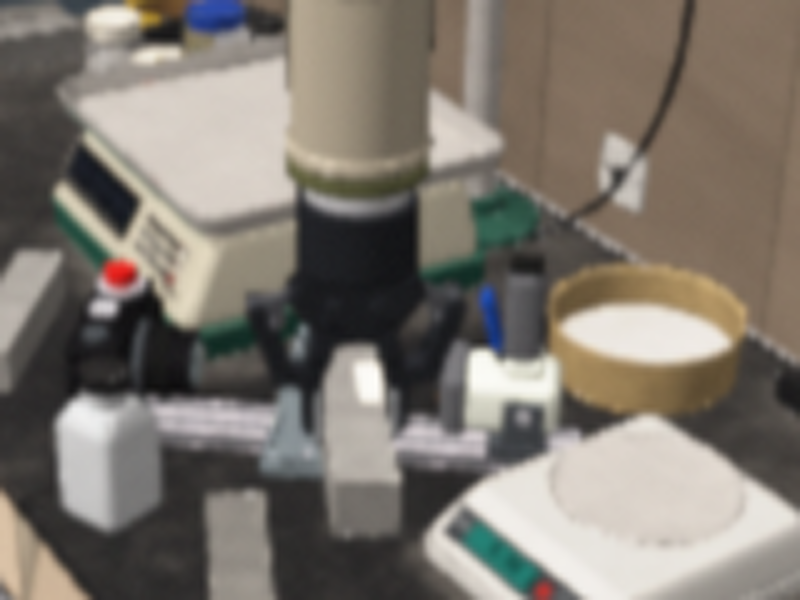

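View pics/top4.png

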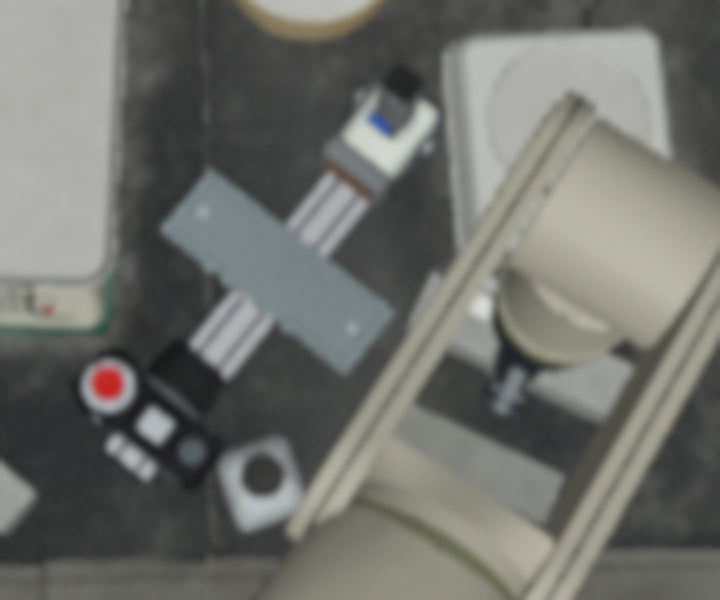

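```bash
python3 -m handwheel '[[35,-1,0,0,0,4,30],[75,-2,0,0,0,8,30],[115,-3,0,0,0,13,30],[155,-4,0,0,0,13,30],[180,-5,0,0,0,13,30],[190,-5.4,0,0,0,13,30],[190,-5.4,0,0,0,13,30],[190,-5.4,10,0,0,13,30],[190,-5.4,30,0,0,13,30],[190,-5.4,45,0,0,13,30],[190,-5.4,50,0,0,13,30],[190,-5.4,50,0,0,13,30],[190,-5.4,50,0,0,13,30]]' 70; python3 go.py 561.5 -94.4 62 -39.9;  python3 - <<'E'
from h import *
for n,(x0,x1,y0,y1,f) in {"top":(220,400,140,290,4),"scene":(220,380,150,270,5)}.items():
    p,_=capture(n); cv2.imwrite(f"pics/{n}5.png",cv2.resize(p[y0:y1,x0:x1],None,fx=f,fy=f,interpolation=2))
E
```

```text
time: 12.9
position: [0.5611, -0.0942, 0.0832]
orientation: [-0.001, 0.906, 0.423, -0.002]
ft_force: [0.1, -0.3, -5.6]
finger_gap: 0.456
t 12.9 d [ 0.1  0.6 21.2] rot [-0.23  0.19 -0.04] pos [561.1 -94.2  83.2] F [ 0.1 -0.3 -5.6] gap 0.456 q6 0.44
```

View pics/scene5.png

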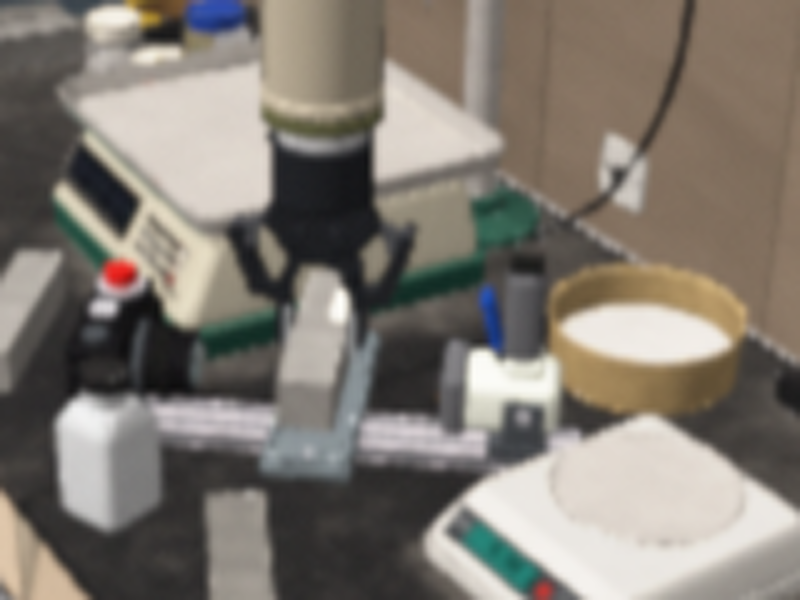

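View pics/top5.png

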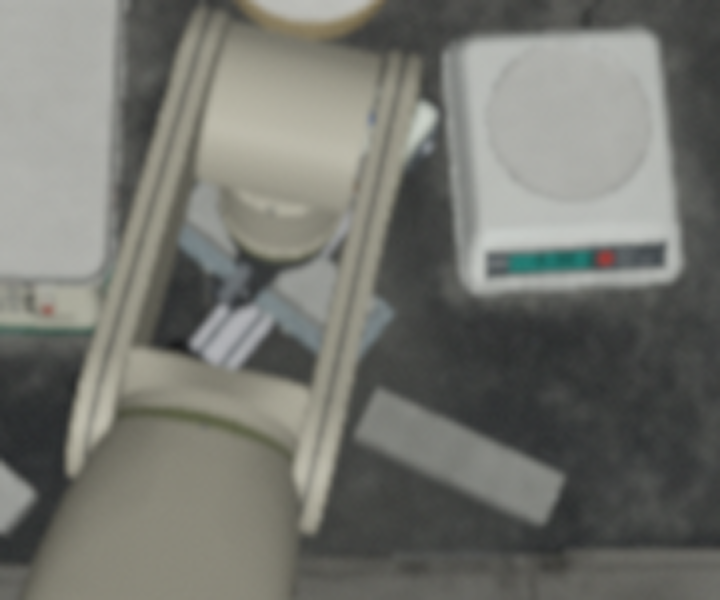

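Run:
```python
from ov import *
p=cv2.imread("pics/scene5.png")
for it in (rect((.5611,-.0942),50.1,.16,.04,.1067),rect((.5611,-.0942),50.1,.16,.04,.0667),rect((.5615,-.0944),50.1,.186,.064,.051)):
    q=np.array([(proj("scene",X)-[220,150]+.5)*5-.5 for X in it]).round().astype(np.int32); cv2.polylines(p,[q],True,(0,255,255),1)
cv2.imwrite("pics/ov5.png",p[200:500,150:500].repeat(2,0).repeat(2,1))
```

```text
(no output)
```

View pics/ov5.png

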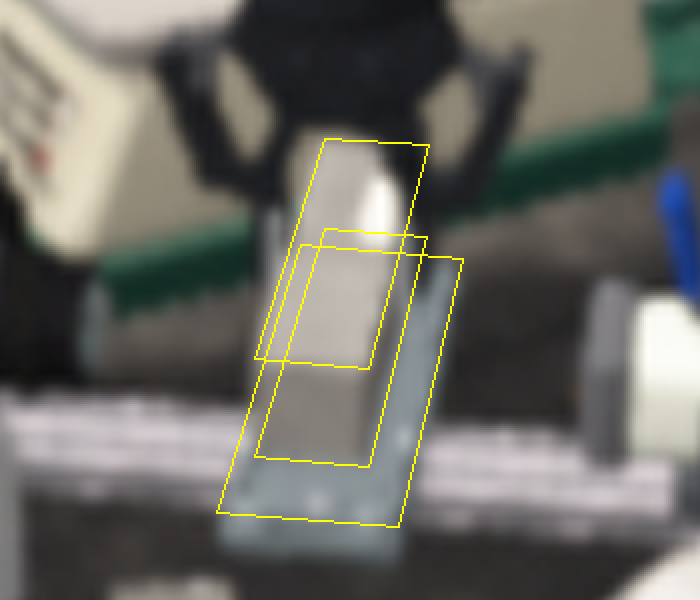

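The held prism agrees with the predicted outline to within about 1 mm. Lowering in small steps.

```bash
python3 -m handwheel '[[0,0.5,6,0,0,0,30],[0,0.5,12,0,0,0,30],[0,0.5,16,0,0,0,30],[0,0.5,18,0,0,0,30],[0,0.5,19,0,0,0,30],[0,0.5,19,0,0,0,30]]' 70; python3 go.py 561.5 -94.4 62 -39.9
```

```text
time: 13.6
position: [0.5619, -0.0943, 0.0647]
orientation: [-0.001, 0.906, 0.423, -0.002]
ft_force: [0.1, -0.2, -6.5]
finger_gap: 0.455
t 13.6 d [-0.3 -0.2  2.7] rot [-0.17  0.16 -0.02] pos [561.9 -94.3  64.7] F [ 0.1 -0.2 -6.5] gap 0.455 q6 0.44
```

```bash
python3 -m handwheel '[[0,0,1,0,0,0,30],[0,0,2,0,0,0,30],[0,0,3,0,0,0,30],[0,0,3,0,0,0,30]]' 70; python3 go.py 561.5 -94.4 62 -39.9
```

```text
time: 14.0
position: [0.5619, -0.0943, 0.0617]
orientation: [-0.001, 0.906, 0.423, -0.002]
ft_force: [-0.0, 1.4, -7.4]
finger_gap: 0.455
t 14.0 d [-0.3 -0.2 -0.3] rot [-0.17  0.16 -0.02] pos [561.9 -94.3  61.7] F [-0.   1.4 -7.4] gap 0.455 q6 0.44
```

```bash
python3 -m handwheel '[[0,0,1,0,0,0,30],[0,0,1,0,0,0,30],[0,0,2,0,0,0,30],[0,0,2,0,0,0,30]]' 70; python3 go.py 561.5 -94.4 62 -39.9
```

```text
time: 14.4
position: [0.562, -0.0943, 0.0616]
orientation: [-0.001, 0.906, 0.423, -0.002]
ft_force: [-9.8, 1.8, 11.4]
finger_gap: 0.452
t 14.4 d [-0.4 -0.4 -0.4] rot [-0.16  0.16 -0.02] pos [562.  -94.3  61.6] F [-9.8  1.8 11.4] gap 0.452 q6 0.44
```

```bash
python3 -m handwheel '[[0,0,0,0,0,0,62],[0,0,0,0,0,0,62],[0,0,0,0,0,0,62],[0,0,0,0,0,0,62],[0,0,0,0,0,0,62],[0,0,-20,0,0,0,62],[0,0,-60,0,0,0,62],[0,0,-110,0,0,0,62],[0,0,-150,0,0,0,62],[0,0,-150,0,0,0,62]]'; python3 -m handwheel '[[50,0,0,0,0,0,62],[100,0,0,0,0,0,62],[100,0,0,0,0,0,62],[100,0,0,0,0,0,62]]';python3 - <<'E'
from ov import *
p,d=capture("top"); P=cloud("top",d); cv2.imwrite("pics/top6.png",cv2.resize(p[140:290,220:400],None,fx=4,fy=4,interpolation=2))
m=np.zeros((420,560),np.uint8); m[178:237,255:322]=((P[...,2]>.075)&(P[...,2]<.095))[178:237,255:322]
n,l,st,_=cv2.connectedComponentsWithStats(m)
for k in range(1,n):
    if st[k,4]<50: continue
    q=P[l==k]; print(st[k,4],q.mean(0),np.median(q[:,2]),cv2.minAreaRect((q[:,:2]*1000).astype(np.float32)))
p,_=capture("scene"); p=cv2.resize(p[150:270,200:360],None,fx=5,fy=5,interpolation=2)
for it in (rect((.5618,-.0944),50.1,.16,.04,.085),):
    q=np.array([(proj("scene",X)-[200,150]+.5)*5-.5 for X in it]).round().astype(np.int32); cv2.polylines(p,[q],True,(0,255,255),1)
cv2.imwrite("pics/scene6.png",p)
E
```

```text
time: 15.4
position: [0.5664, -0.0953, 0.2196]
orientation: [0.003, 0.906, 0.423, 0.003]
ft_force: [0.9, -0.8, 1.3]
finger_gap: 0.725
time: 15.8
position: [0.6307, -0.0174, 0.2185]
orientation: [0.003, 0.906, 0.424, 0.002]
ft_force: [-0.5, -0.7, 0.3]
finger_gap: 0.726
130 [ 0.63483888 -0.16476757  0.08198773] 0.08237853992758576 ((630.881591796875, -164.23501586914062), (62.53018569946289, 32.3162956237793), 89.21699523925781)
508 [ 0.54741815 -0.11083922  0.08377183] 0.08367666707764976 ((550.3600463867188, -106.84573364257812), (126.23319244384766, 41.64763641357422), 50.286930084228516)
```

View pics/top6.png

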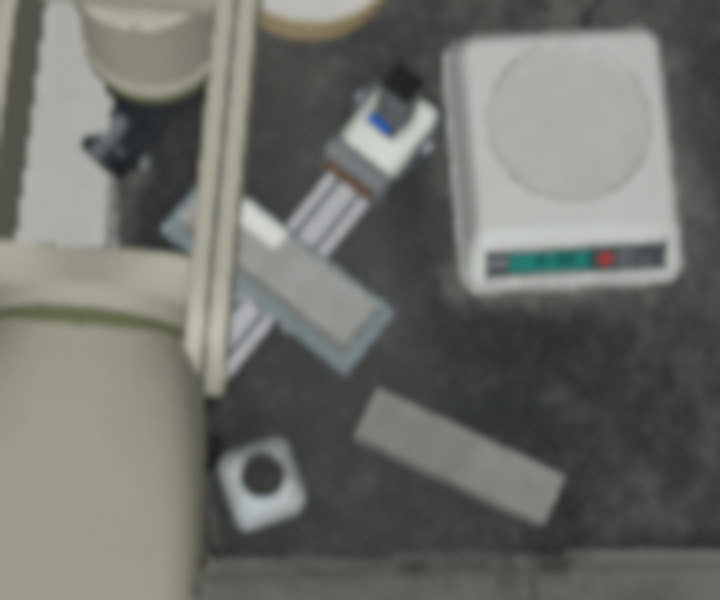

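View pics/scene6.png

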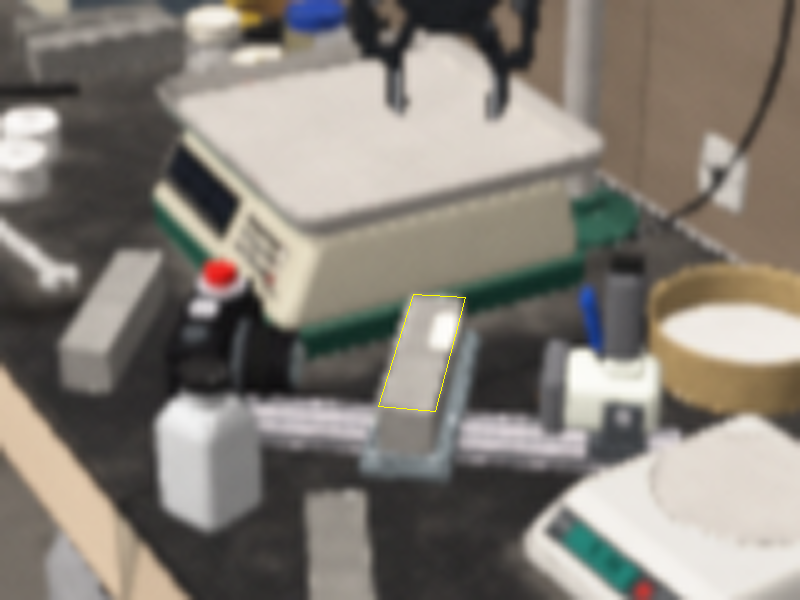

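The prism is seated, with its near end within 1 mm of where it should be and the label, at (440,330) in the scene crop, facing the reader. Next is the trigger.

```bash
python3 go.py 669.8 -183.5 218 -39.9
```

```text
t 15.9 d [-100.6  136.     2. ] rot [ 0.43 -0.08 -0.02] pos [630.  -19.1 219.1] F [ 0.5 -0.1 -0.7] gap 0.727 q6 0.59
```

```bash
python3 -m handwheel '[[-28,38,0,0.4,0,0,75],[-56,76,0,0.4,0,0,75],[-84,114,0,0.4,0,0,75],[-100.6,136,0,0.4,0,0,75],[-100.6,136,0,0.4,0,0,75],[-100.6,136,0,0.4,0,0,75],[-100.6,136,0,0.4,0,0,75]]'; python3 go.py 669.8 -183.5 116 -39.9;python3 - <<'E'
from h import *
for n,(x0,x1,y0,y1,f) in {"scene":(260,400,140,240,5)}.items():
    p,_=capture(n); cv2.imwrite(f"pics/{n}7.png",cv2.resize(p[y0:y1,x0:x1],None,fx=f,fy=f,interpolation=2))
E
```

```text
time: 16.6
position: [0.6692, -0.1831, 0.2201]
orientation: [-0.0, 0.906, 0.423, 0.001]
ft_force: [0.3, -0.1, -1.1]
finger_gap: 0.878
t 16.6 d [-1.000e-01  7.000e-01  1.041e+02] rot [ 0.   -0.09 -0.03] pos [ 669.2 -183.1  220.1] F [ 0.3 -0.1 -1.1] gap 0.878 q6 0.36
```

View pics/scene7.png

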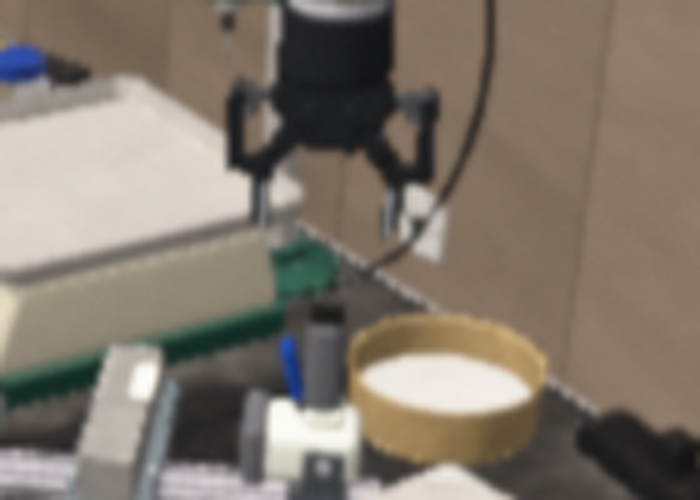

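```bash
python3 -m handwheel '[[0,0.6,20,0,0,0,75],[0,0.6,40,0,0,0,75],[0,0.6,55,0,0,0,75],[0,0.6,60,0,0,0,75],[0,0.6,60,0,0,0,75]]'; python3 go.py 669.8 -183.5 116 -39.9;python3 - <<'E'
from h import *
for n,(x0,x1,y0,y1,f) in {"scene":(260,400,140,240,5)}.items():
    p,_=capture(n); cv2.imwrite(f"pics/{n}8.png",cv2.resize(p[y0:y1,x0:x1],None,fx=f,fy=f,interpolation=2))
E
```

```text
time: 17.15
position: [0.6694, -0.1822, 0.1592]
orientation: [-0.001, 0.906, 0.424, 0.0]
ft_force: [0.8, -0.3, 0.2]
finger_gap: 0.877
t 17.15 d [-0.8  1.2 43.2] rot [-0.08 -0.05  0.06] pos [ 669.4 -182.2  159.2] F [ 0.8 -0.3  0.2] gap 0.877 q6 0.35
```

View pics/scene8.png

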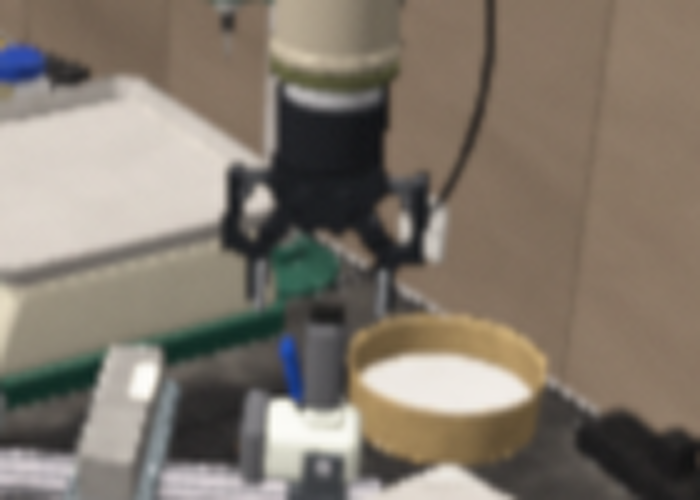

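```bash
python3 -m handwheel '[[-0.8,1.2,15,0,0,0,75],[-0.8,1.2,30,0,0,0,75],[-0.8,1.2,40,0,0,0,75],[-0.8,1.2,43,0,0,0,75],[-0.8,1.2,43,0,0,0,75],[-0.8,1.2,43,0,0,0,75]]'; python3 go.py 670 -183.8 116 -39.9;python3 - <<'E'
from h import *
for n,(x0,x1,y0,y1,f) in {"scene":(260,400,140,240,5)}.items():
    p,_=capture(n); cv2.imwrite(f"pics/{n}9.png",cv2.resize(p[y0:y1,x0:x1],None,fx=f,fy=f,interpolation=2))
E
```

```text
time: 17.8
position: [0.6707, -0.184, 0.1178]
orientation: [-0.0, 0.906, 0.424, 0.001]
ft_force: [-0.1, -0.3, 0.4]
finger_gap: 0.876
t 17.8 d [-0.3 -0.7  1.8] rot [ 0.04 -0.1   0.05] pos [ 670.7 -184.   117.8] F [-0.1 -0.3  0.4] gap 0.876 q6 0.35
```

View pics/scene9.png

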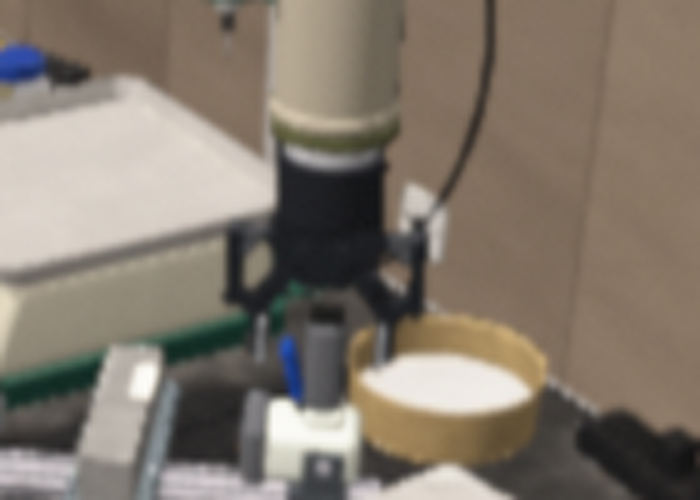

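The fingers straddle the trigger and grip, with tips at (262,355) and (385,360). Squeezing.

```bash
python3 -m handwheel '[[0,0,1.5,0,0,0,25],[0,0,1.5,0,0,0,25],[0,0,1.5,0,0,0,25],[0,0,1.5,0,0,0,25],[0,0,1.5,0,0,0,25],[0,0,1.5,0,0,0,25],[0,0,1.5,0,0,0,25],[0,0,1.5,0,0,0,25],[0,0,1.5,0,0,0,25],[0,0,1.5,0,0,0,25]]' 30; python3 go.py 670 -183.8 116 -39.9
```

```text
time: 18.85
position: [0.6724, -0.1849, 0.118]
orientation: [0.002, 0.906, 0.424, 0.003]
ft_force: [6.6, -3.1, 1.1]
finger_gap: 0.374
t 18.85 d [-0.7 -2.5  2. ] rot [ 0.28 -0.19  0.03] pos [ 672.4 -184.9  118. ] F [ 6.6 -3.1  1.1] gap 0.374 q6 0.35
```

Run:
```python
from h import *
for n,(x0,x1,y0,y1,f) in {"scene":(260,400,140,240,5)}.items():
    p,_=capture(n); cv2.imwrite(f"pics/{n}10.png",cv2.resize(p[y0:y1,x0:x1],None,fx=f,fy=f,interpolation=2))
```

```text
(no output)
```

View pics/scene10.png

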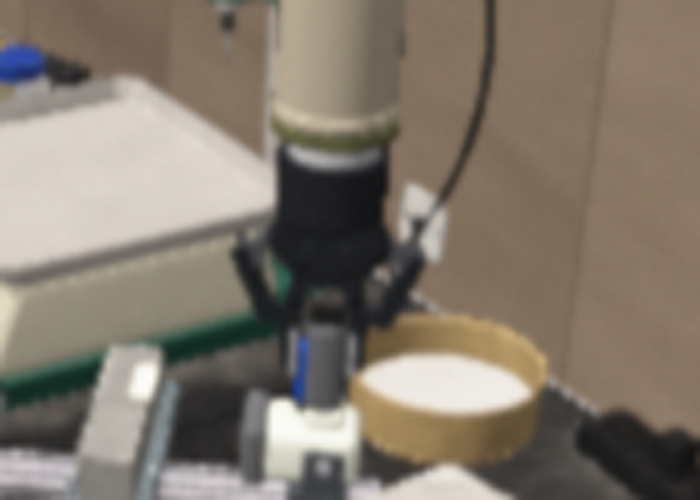

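The trigger is flush with the grip and the opening is 32 mm, so it is squeezed right in. I'll hold a moment longer, release and rise.

```bash
python3 -m handwheel '[[0,0,0,0,0,0,25],[0,0,0,0,0,0,25],[0,0,0,0,0,0,25],[0,-2,0,0,0,0,75],[0,-2,0,0,0,0,75],[0,-2,0,0,0,0,75],[0,-2,0,0,0,0,75],[0,-2,0,0,0,0,75],[0,-2,0,0,0,0,75]]'; python3 go.py 670 -183.8 116 -39.9;python3 - <<'E'
from h import *
for n,(x0,x1,y0,y1,f) in {"scene":(260,400,140,240,5)}.items():
    p,_=capture(n); cv2.imwrite(f"pics/{n}11.png",cv2.resize(p[y0:y1,x0:x1],None,fx=f,fy=f,interpolation=2))
E
```

```text
time: 19.8
position: [0.6711, -0.1838, 0.1183]
orientation: [0.002, 0.906, 0.424, 0.003]
ft_force: [0.7, -0.7, 0.4]
finger_gap: 0.875
t 19.8 d [-0.7 -0.8  2.3] rot [ 0.32 -0.2   0.02] pos [ 671.1 -183.8  118.3] F [ 0.7 -0.7  0.4] gap 0.875 q6 0.35
```

View pics/scene11.png

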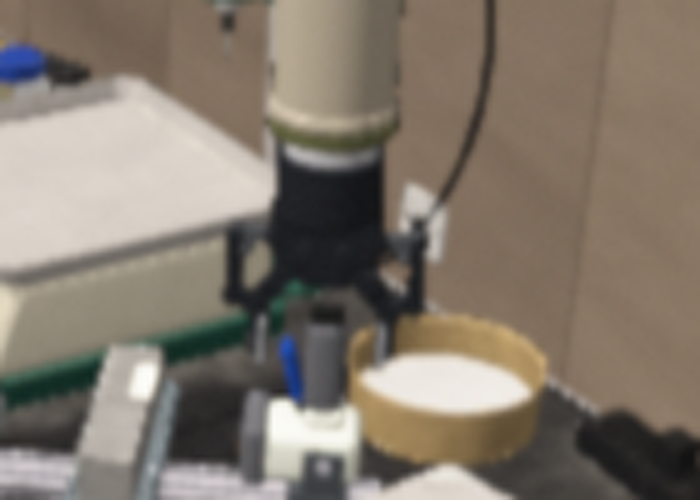

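The trigger is back out, at (288,365). Rising, then over to the button.

```bash
python3 -m handwheel '[[0,0,-30,0,0,0,75],[0,0,-70,0,0,0,75],[0,0,-110,0,0,0,60],[0,0,-120,0,0,0,0],[0,0,-120,0,0,0,0],[0,0,-120,0,0,0,0]]' ; python3 go.py 463.3 34.2 200 -39.9
```

```text
time: 20.45
position: [0.6699, -0.1835, 0.2369]
orientation: [0.001, 0.906, 0.424, 0.002]
ft_force: [0.6, 0.2, -1.3]
finger_gap: 0.195
t 20.45 d [  34.5 -298.3   35.8] rot [ 0.24 -0.17  0.02] pos [ 669.9 -183.5  236.9] F [ 0.6  0.2 -1.3] gap 0.195 q6 0.35
```

```bash
python3 -m handwheel '[[6,-48,0,0,0,0,0],[12,-97,0,0.2,-0.2,0,0],[18,-146,0,0.2,-0.2,0,0],[24,-195,0,0.2,-0.2,0,0],[30,-243,0,0.2,-0.2,0,0],[34.5,-298,0,0.2,-0.2,0,0],[34.5,-298,20,0.2,-0.2,0,0],[34.5,-298,60,0.2,-0.2,0,0],[34.5,-298,80,0.2,-0.2,0,0],[34.5,-298,90,0.2,-0.2,0,0],[34.5,-298,90,0.2,-0.2,0,0],[34.5,-298,90,0.2,-0.2,0,0]]' ; python3 go.py 463.3 34.2 122 -39.9
python3 - <<'E'
from h import *
for n,(x0,x1,y0,y1,f) in {"scene":(190,330,150,250,5),"top":(200,320,180,280,5)}.items():
    p,_=capture(n); cv2.imwrite(f"pics/{n}12.png",cv2.resize(p[y0:y1,x0:x1],None,fx=f,fy=f,interpolation=2))
E
```

```text
time: 21.65
position: [0.4638, 0.0338, 0.1459]
orientation: [0.0, 0.906, 0.423, -0.0]
ft_force: [0.4, -0.7, 0.8]
finger_gap: -0.005
t 21.65 d [-0.  -0.7 23.9] rot [0.02 0.05 0.01] pos [463.8  33.8 145.9] F [ 0.4 -0.7  0.8] gap -0.005 q6 0.66
```

View pics/scene12.png

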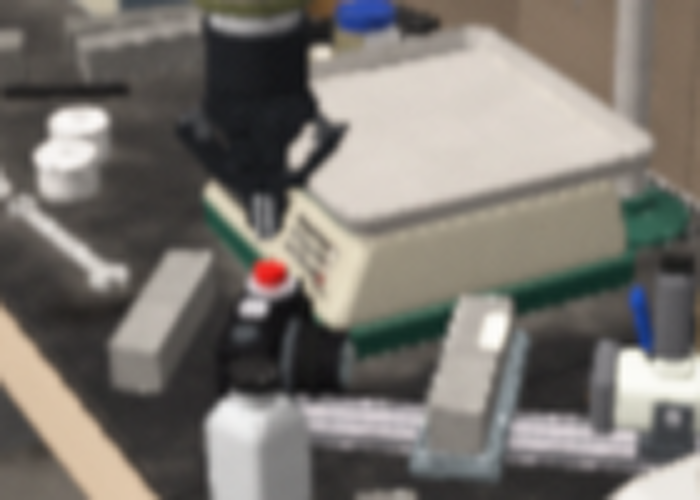

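View pics/top12.png

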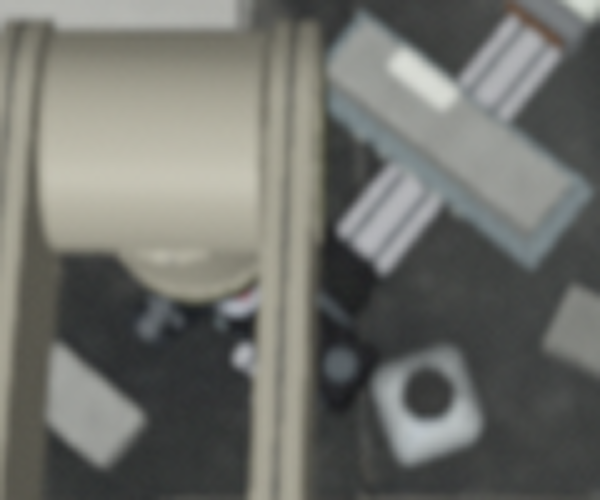

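The closed fingertips, at (265,235), are just above the red button at (270,270). I'll lower until the force shows contact.

```bash
python3 -m handwheel '[[0,-0.7,10,0,0,0,0],[0,-0.7,18,0,0,0,0],[0,-0.7,22,0,0,0,0],[0,-0.7,22,0,0,0,0],[0,-0.7,22,0,0,0,0]]'; python3 go.py 463.3 34.2 117 -39.9;python3 go.py 463.3 34.2 117 -39.9
```

```text
time: 22.25
position: [0.464, 0.0343, 0.1249]
orientation: [0.001, 0.906, 0.423, 0.0]
ft_force: [0.1, 0.1, 0.5]
finger_gap: -0.008
t 22.25 d [-0.5 -0.5  7.9] rot [ 0.1  -0.02  0.01] pos [464.   34.3 124.9] F [0.1 0.1 0.5] gap -0.008 q6 0.66
t 22.25 d [-0.5 -0.5  7.9] rot [ 0.1  -0.02  0.01] pos [464.   34.3 124.9] F [0.1 0.1 0.5] gap -0.008 q6 0.66
```

```bash
python3 -m handwheel '[[0,0,2,0,0,0,0],[0,0,4,0,0,0,0],[0,0,4,0,0,0,0],[0,0,4,0,0,0,0]]'; python3 -m handwheel '[[0,0,1,0,0,0,0],[0,0,2,0,0,0,0],[0,0,2,0,0,0,0]]'
```

```text
time: 22.65
position: [0.4644, 0.0342, 0.1212]
orientation: [0.001, 0.906, 0.423, 0.001]
ft_force: [1.0, 0.3, 1.2]
finger_gap: 0.003
time: 22.95
position: [0.4644, 0.0342, 0.1191]
orientation: [0.001, 0.906, 0.423, 0.001]
ft_force: [-0.8, 0.3, 1.6]
finger_gap: 0.0
```

```bash
python3 -m handwheel '[[0,0,1,0,0,0,0],[0,0,2,0,0,0,0],[0,0,2,0,0,0,0]]'; python3 -m handwheel '[[0,0,0.5,0,0,0,0],[0,0,0.5,0,0,0,0],[0,0,0.5,0,0,0,0]]'
```

```text
time: 23.25
position: [0.4644, 0.0342, 0.1175]
orientation: [0.001, 0.906, 0.423, 0.001]
ft_force: [-1.9, -0.4, 5.6]
finger_gap: 0.001
time: 23.55
position: [0.4645, 0.0342, 0.1175]
orientation: [0.001, 0.906, 0.424, 0.001]
ft_force: [-2.6, -0.5, 8.3]
finger_gap: -0.0
```

The tip has stopped at 117.5 mm while the force rose to 8 N, which lies between the spring's 3.2 N and the 13 N second stage. This is the first click, so I hold here.

```bash
python3 -m handwheel '[[0,0,0.4,0,0,0,0],[0,0,0.4,0,0,0,0],[0,0,0.4,0,0,0,0],[0,0,0.4,0,0,0,0],[0,0,0.4,0,0,0,0],[0,0,0.4,0,0,0,0],[0,0,0.4,0,0,0,0],[0,0,0.4,0,0,0,0],[0,0,0.4,0,0,0,0],[0,0,0.4,0,0,0,0],[0,0,0.4,0,0,0,0],[0,0,0.4,0,0,0,0],[0,0,0.4,0,0,0,0],[0,0,0.4,0,0,0,0]]'
```

```text
time: 24.95
position: [0.4644, 0.0342, 0.1175]
orientation: [0.001, 0.906, 0.424, 0.001]
ft_force: [-3.6, 0.1, 7.4]
finger_gap: 0.002
```

```bash
python3 -m handwheel '[[0,0,2,0,0,0,0],[0,0,4,0,0,0,0],[0,0,5.5,0,0,0,0],[0,0,6,0,0,0,0],[0,0,6,0,0,0,0],[0,0,6,0,0,0,0]]'
```

```text
time: 25.55
position: [0.4646, 0.0342, 0.1128]
orientation: [0.001, 0.906, 0.424, 0.001]
ft_force: [-8.2, -0.5, 16.0]
finger_gap: -0.002
```

```bash
python3 -m handwheel '[[0,0,1,0,0,0,0],[0,0,1.5,0,0,0,0],[0,0,1.5,0,0,0,0]]'
```

```text
time: 25.85
position: [0.4646, 0.0342, 0.1127]
orientation: [0.001, 0.906, 0.424, 0.001]
ft_force: [-8.6, 0.2, 16.2]
finger_gap: -0.002
```

```bash
python3 -m handwheel '[[0,0,2,0,0,0,0],[0,0,3,0,0,0,0],[0,0,3,0,0,0,0],[0,0,3,0,0,0,0]]'
```

```text
time: 26.25
position: [0.4647, 0.0342, 0.1121]
orientation: [0.001, 0.906, 0.424, 0.001]
ft_force: [-13.4, -0.3, 26.4]
finger_gap: 0.002
```

Firm bottom stop: 26 N and 5.4 mm below the click, so fully pressed. Raising.

```bash
python3 -m handwheel '[[0,0,-5,0,0,0,0],[0,0,-12,0,0,0,0],[0,0,-30,0,0,0,0],[0,0,-70,0,0,0,0],[0,0,-110,0,0,0,0],[0,0,-120,0,0,0,0],[0,0,-120,0,0,0,0]]'; python3 go.py 380 200 230 -39.9
```

```text
time: 26.95
position: [0.4657, 0.0343, 0.2341]
orientation: [0.002, 0.906, 0.424, 0.003]
ft_force: [-0.2, 0.4, -0.4]
finger_gap: 0.002
t 26.95 d [  72.2 -172.     3.3] rot [ 0.34 -0.17  0.03] pos [465.7  34.3 234.1] F [-0.2  0.4 -0.4] gap 0.002 q6 0.66
```

```bash
python3 -m handwheel '[[18,-43,0,0,0,0,0],[36,-86,0,0,0,0,0],[54,-129,0,0,0,0,0],[72,-172,0,0,0,0,0],[90,-215,0,0,0,0,0],[108,-258,0,0,0,0,0],[126,-301,0,0,0,0,0],[144,-344,0,0,0,0,0],[144,-344,0,0,0,0,0],[144,-344,0,0,0,0,0],[144,-344,0,0,0,0,0]]'
python3 - <<'E'
from ov import *
p,d=capture("top"); P=cloud("top",d); cv2.imwrite("pics/top13.png",cv2.resize(p[140:290,180:380],None,fx=4,fy=4,interpolation=2))
def reg(nm,u0,u1,v0,v1,z0,z1):
    m=np.zeros((420,560),np.uint8); m[v0:v1,u0:u1]=((P[...,2]>z0)&(P[...,2]<z1))[v0:v1,u0:u1]
    n,l,st,_=cv2.connectedComponentsWithStats(m)
    for k in range(1,n):
        if st[k,4]<40: continue
        q=P[l==k]; print(nm,st[k,4],np.median(q[:,2]).round(4),q[:,2].std().round(4),cv2.minAreaRect((q[:,:2]*1000).astype(np.float32)))
reg("lab",255,322,178,237,.075,.095); reg("btn",235,255,228,245,.116,.135); reg("done",180,235,215,285,.03,.05); reg("bare",295,375,230,275,.03,.05)
p,_=capture("scene"); cv2.imwrite("pics/scene13.png",cv2.resize(p[150:280,190:350],None,fx=5,fy=4.6,interpolation=2))
print(state()["ft_force"],state()["position"])
E
```

```text
time: 28.05
position: [0.2939, 0.3642, 0.2309]
orientation: [0.003, 0.906, 0.424, 0.002]
ft_force: [0.1, -0.0, 0.0]
finger_gap: 0.002
lab 127 0.0819 0.0034 ((631.3683471679688, -162.5276336669922), (59.338748931884766, 32.707969665527344), 88.47511291503906)
lab 691 0.0838 0.0028 ((561.153076171875, -93.99468994140625), (159.48590087890625, 40.97724151611328), 50.11454391479492)
lab 149 0.0874 0.0046 ((474.2550964355469, -19.291790008544922), (47.85332489013672, 42.513580322265625), 45.03989028930664)
btn 59 0.1216 0.0025 ((463.0054626464844, 34.41744613647461), (21.68343734741211, 24.38799476623535), 7.878385066986084)
done 109 0.042 0.0051 ((525.8197021484375, 161.51138305664062), (169.04959106445312, 6.097504138946533), 87.13983917236328)
done 678 0.0388 0.0028 ((429.8668212890625, 169.63124084472656), (161.64804077148438, 40.11004638671875), 49.15060043334961)
bare 677 0.0386 0.003 ((414.8187561035156, -232.09634399414062), (159.29312133789062, 41.52467346191406), 63.33975601196289)
[-0.57377097 -0.09004538  0.10346567] [0.29454953 0.3641354  0.23171667]
```

View pics/top13.png

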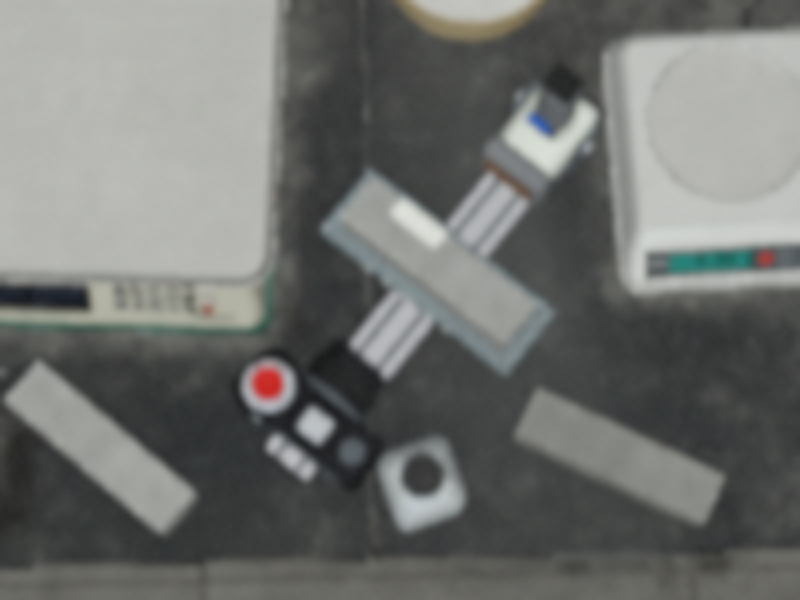

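View pics/scene13.png

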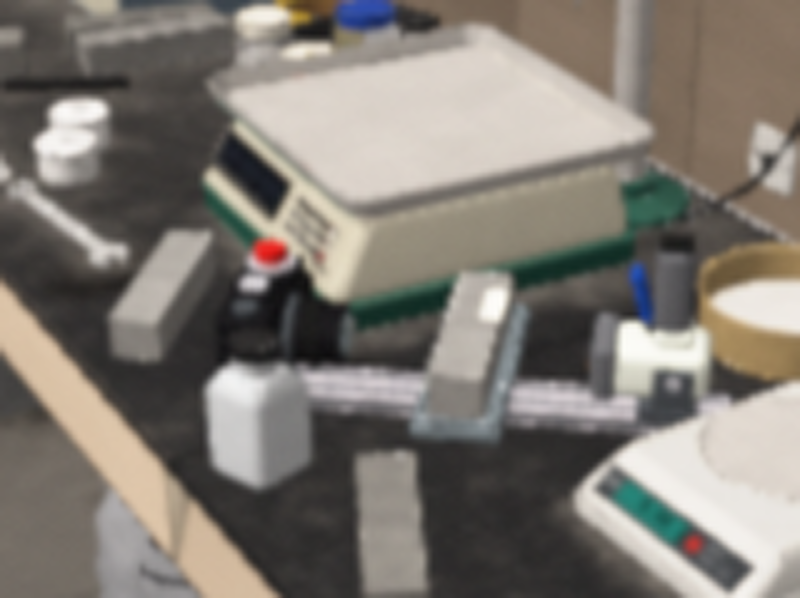

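Everything is in its place: the labelled prism is in the seat within about 1 mm, the button is back up at about 122 mm, the trigger is out, and the finished prism is flat. The arm is clear of everything, so I'm handing in.

```bash
python3 -c "
from station import *
print(sign_off())"
```

```text
the job is handed in; nothing more can be done
None
```

All the steps were carried out in order and the job was handed in at about 28 s. `sign_off()` reports no verdict, so the result rests on my own checks.

- **Finished prism:** it lies flat and released on the left bench at about (0.430, 0.170), with its top at 39 mm.
- **Labelled prism:** it is flat in the seat with the label towards the reader. Its centre is about 1 mm from the measured stage centre, and it is turned by about 0.1°.
- **Trigger:** it was squeezed until flush with the grip (finger opening 32 mm) and held. It is visibly back out in the last pictures.
- **Release button:** it was held at the first click for about 1.5 s at 5–8 N. It was then pressed to the bottom stop, 5.4 mm further down at 26 N, and it is back up at about 122 mm. The first full press stalled at 16 N, 4.7 mm down, so I pushed a little deeper to be sure.
- **Things to leave alone:** the other bare prism measured within about 0.5 mm of its starting place. The bottle looks untouched in the last pictures. The jar was outside those crops, so I did not check it at the end, but the arm never went near it.

No final check failed. The one disagreement was early on: triangulating the button from the two views gave 115 mm, against 121 mm from depth and 122 mm from the text. I used the depth value, and contact on the button confirmed it.

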